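# Turn a block of pressed pellets over into the tray

### The arm

A 6-joint arm with a two-finger parallel gripper is mounted at the origin on a cart in front of the work surface, level with it; the furniture and walls round the work are solid. World frame = base frame: x ahead of the robot, y to its left, z up, the work surface at z = 0. Lengths are in m, angles in rad, forces in N, time in s.
With the tool pointing down it reaches from about 0.3 to 0.75 m from the base axis. Payload 8.5 kg.
Tool frame: the origin (TCP) lies where the fingers leave the gripper's body, on its centre line; the fingertips stand 64 mm ahead of it and the grasp point (between the pads) lies 45 mm ahead of it; y points along the fingers, x is the direction in which the jaws open and shut, and the axes are right-handed (so a half turn about y gives the same grasp; the last joint's range is limited). The gripper opens to 88 mm and grips with 3 to 60 N. Pads are 18 mm wide; open, the fingers measure 123 mm over their backs; the gripper's body (75 mm by 187 mm) begins 45 mm behind the grasp point.
Start: joints at [1.054, 0.381, 1.297, -0, 1.464, -0.215], TCP at [0.163, 0.525, 0.303] pointing down, gripper open.
Joint ranges: [-3.11, 3.11], [-0.89, 2.33], [0.22, 2.48], [-1.42, 4.56], [0.17, 2.85], [-2.88, 2.88]. Speed limits (rad/s): [2.39, 2.39, 3.14, 3.14, 3.14, 3.14].

### API

Orientations are given as a unit quaternion [w, x, y, z].
In Python, from workcell import ctrl, snapshot, workorder gives the robot as it stands. The module is installed in compiled form; this text tells all that it offers.
- The arm moves only by the tool carry_out, never from a script. Its argument "rows" is text: rows parted by semicolons, each of 4 numbers parted by spaces: the shift along the tool's x, y, z in cm, then the turn about the tool's y in degrees. A call has 1 to 10 rows; each row is the pose to reach, as a shift and turn from the pose measured when the call began, along the tool's axes at that moment; what a row does not reach only later rows make up. A row lasts 1/8 s, in which the tool goes at most 62.5 mm and 10.7 degrees, less where a joint would pass 70% of its speed; a pose out of reach is approached as far as the arm can. A call with a gripper value outside its range is refused whole. "claw" is the finger opening in cm, from 0 to 8.81, set as the call begins (left out, the last holds). The fingers move at their own pace and stop on an object; the grip force is fixed at half the most. Time passes only in rows, so rows that repeat a pose let the fingers close. It gives the time, the measured TCP pose, the force and the opening at its end, in the units of the state.
- ctrl.observe(): the state, without advancing time (a new reading comes with each control period).
- snapshot(name): name is "side" or "top"; returns a dict with "pixels" (384x512x3 uint8, blue, green, red), "depth" (384x512 float32, m along the optical axis (not along the pixel's ray), 0 where there is no reading), "intrinsics" (3x3 intrinsics, pixels), "camera_from_world" (4x4, takes a point from world to camera coordinates). Camera axes: x right, y down, z forward; pixel columns grow to the right and rows downward; lengths in m; the calibration is good to about 2 mm. A picture is of the moment at which its call begins.
- workorder.finish_job(): hands the job in, once; it reports no verdict.
The state is a dict: "t": time; "joint_positions": joint angles; "joint_velocities": joint speeds; "effort": joint torques, N m; "eef_pos": TCP position; "tool_rot": TCP orientation; "force": force on the tool from outside, world axes, zero at the start; "wrist_torque": the same for the moment, N m; "grip_width": opening from 0.0 (shut) to 1.0 (fully open).
Only numpy, scipy, OpenCV 4.12 (cv2) and the standard library are available. Lean on these libraries where they do the work, as an engineer would, in place of code of your own. Each camera call takes 0.05 s, during which the arm holds its last target.

### The job

Six pressed pellets lie cup side out in the blue pocket block on the slanted stand, under a loose clear cover. Holding the cover against the block, take both off the stand together, turn them over and lay them in the steel tray with the cover underneath, flat on the tray's floor; then lift the block off and lay it flat on the free bench beside the tray, so that the pellets are left in the cover in their own order, sample faces up. Do not knock over or shift the mortar or the die body.

Things in the scene. Friction and masses are not known exactly. Their poses are not given: they have to be found in the camera images.
- block: Blue plastic pocket block, 114 (x) x 64 (y) x 31.5 mm, 170 g. Origin: centre of its flat back; z points out of the pocket face. Slab to z = 22 mm, above it a raised face 106 x 56 mm with six pockets, 22 mm wide, 9.5 deep, at x -38, -11, 16, y +-13.5. The +x end (x 28 to 57, two dark lines on the back) has none: grip end. Starts on the stand's seat, +x end up the slope, face obliquely up.
- cover: Loose clear cover, a tray 114 (x) x 64 (y) mm, 60 g: floor 2.5 mm, rim 2.5 mm wide to z = 10.5. Origin: centre of its flat outer face; z points to its inner side (down at the start, must end up). Sits on the block's face, rim round the raised face with 1.5 mm play, kept on by gravity only; its x is then opposite to the block's x, its y the same. Block and cover together: 34 mm thick.
- stand: Bent aluminium stand, fixed, base 106 (x) x 80 (y) mm. Origin: middle of the base at bench height, z up. Seat 56 mm wide, 48 degrees from horizontal, looks to the stand's -x; up the slope is (0.669, 0, 0.743). Its foot, at x -30, z 14 mm, has a 19 mm lip under the block's lower end. The seat is 70 mm long: the upper 44 mm of block and cover stand free, front and back. Block's top 99 mm up.
- tray: Loose shallow stainless tray, 134 (x) x 204 (y) mm, 280 g; origin at the middle of its underside, z up. Floor 2 mm thick, upright rim 16 to 18 mm high; inside 126 x 196 mm.
- pellet_1: Pressed pellet in an aluminium cup, a disc 20 mm wide and 8 mm thick, 12 g, with an ochre sample face. Origin at the centre of the cup's bottom, z points out of the sample face. It lies cup bottom outwards in the block's pocket at x = -38, y = +13.5 mm of the block (lower row), 1.5 mm below the cover.
- pellet_2: Pressed pellet in an aluminium cup, a disc 20 mm wide and 8 mm thick, 12 g, with a dark grey sample face. Origin at the centre of the cup's bottom, z points out of the sample face. It lies cup bottom outwards in the block's pocket at x = -38, y = -13.5 mm of the block (lower row), 1.5 mm below the cover.
- pellet_3: Pressed pellet in an aluminium cup, a disc 20 mm wide and 8 mm thick, 12 g, with a off-white sample face. Origin at the centre of the cup's bottom, z points out of the sample face. It lies cup bottom outwards in the block's pocket at x = -11, y = +13.5 mm of the block (middle row), 1.5 mm below the cover.
- pellet_4: Pressed pellet in an aluminium cup, a disc 20 mm wide and 8 mm thick, 12 g, with a red-brown sample face. Origin at the centre of the cup's bottom, z points out of the sample face. It lies cup bottom outwards in the block's pocket at x = -11, y = -13.5 mm of the block (middle row), 1.5 mm below the cover.
- pellet_5: Pressed pellet in an aluminium cup, a disc 20 mm wide and 8 mm thick, 12 g, with a grey-green sample face. Origin at the centre of the cup's bottom, z points out of the sample face. It lies cup bottom outwards in the block's pocket at x = 16, y = +13.5 mm of the block (upper row (next to the grip end)), 1.5 mm below the cover.
- pellet_6: Pressed pellet in an aluminium cup, a disc 20 mm wide and 8 mm thick, 12 g, with a sand-coloured sample face. Origin at the centre of the cup's bottom, z points out of the sample face. It lies cup bottom outwards in the block's pocket at x = 16, y = -13.5 mm of the block (upper row (next to the grip end)), 1.5 mm below the cover.
- mortar: White mortar, 98 mm wide, 45 mm high, a bystander behind the work; origin at the middle of its foot.
- die_body: Steel die body, a cylinder 54 mm wide and 41 mm high, a bystander behind the work; origin at the middle of its foot.
Things that resemble listed ones, but are neither listed nor needed, are in the scene too. Leave any green look-alike of the stand alone.

How it is judged:
On the way:
1. block and cover lie together in the tray, upside down, the cover flat on the tray's floor and the block still in it (angle between cover's own z axis and vertical below 0.12 rad and x of cover in the frame of tray between -0.045 and 0.045 m and y of cover in the frame of tray between -0.085 and 0.085 m and z of cover in the frame of tray below 0.012 m and angle between block's own z axis and vertical above 3.02 rad and z of block in the frame of cover below 0.04 m and horizontal distance between block and cover below 0.01 m), for 0.2 s.
At the end, for the whole second after the job is handed in: The cover lies flat (within 7 degrees), inner side up, on the floor of the tray; each of the six pellets lies flat in it, sample face up, within 8 mm of its own place in the pattern; the block lies flat on the bench (either face down), clear of tray, cover and stand; all at rest (angle between cover's own z axis and vertical below 0.12 rad and x of cover in the frame of tray between -0.045 and 0.045 m and y of cover in the frame of tray between -0.085 and 0.085 m and z of cover in the frame of tray below 0.012 m and x of pellet_1 in the frame of cover between 0.03 and 0.046 m and y of pellet_1 in the frame of cover between 0.0055 and 0.0215 m and z of each of pellet_1, pellet_2, pellet_3, pellet_4, pellet_5, pellet_6 in the frame of cover below 0.008 m and angle between each of pellet_1, pellet_2, pellet_3, pellet_4, pellet_5, pellet_6's own z axis and vertical below 0.2 rad and x of pellet_2 in the frame of cover between 0.03 and 0.046 m and y of pellet_2 in the frame of cover between -0.0215 and -0.0055 m and x of pellet_3 in the frame of cover between 0.003 and 0.019 m and y of pellet_3 in the frame of cover between 0.0055 and 0.0215 m and x of pellet_4 in the frame of cover between 0.003 and 0.019 m and y of pellet_4 in the frame of cover between -0.0215 and -0.0055 m and x of pellet_5 in the frame of cover between -0.024 and -0.008 m and y of pellet_5 in the frame of cover between 0.0055 and 0.0215 m and x of pellet_6 in the frame of cover between -0.024 and -0.008 m and y of pellet_6 in the frame of cover between -0.0215 and -0.0055 m and height (world z) of block below 0.04 m and (angle between block's own z axis and vertical below 0.12 rad or angle between block's own z axis and vertical above 3.02 rad) and contact force between block and tray below 0.01 N and contact force between block and cover below 0.01 N and contact force between block and stand below 0.01 N and horizontal distance between block and tray above 0.09 m and linear speed of each of block, cover, pellet_1, pellet_2, pellet_3, pellet_4, pellet_5, pellet_6 below 0.01 m/s); the robot touches nothing.
It fails at once if the mortar or the die body is shifted by more than 25 mm (distance of any of mortar, die_body from where it was at the start of the episode above 0.025 m).
It also fails if it takes over 64 s, if anything falls off the work surface, if the arm or the gripper's body presses on something with over 40 N, if the wrist force passes 120 N, or if a joint passes its speed limit or range.

## Working session

There is one attempt and no reset: what is moved stays moved. The work goes in short steps, Python scripts to look and compute and a tool call to move; the robot and the scene stay as the last step left them, time stands still between calls to the robot, and variables do not carry over. Pictures are saved under pics/ and viewed, and the job is handed in when it is done.

Besides the shell and the picture viewer there is one more tool, called after "Emit:" as name(argument=value, ...) on one line, values as JSON. carry_out: Moves the arm, as the interface text tells. Its arguments: {"type":"object","properties":{"rows":{"type":"string"},"claw":{"type":"number"}},"required":["rows"]}

```bash
ls; mkdir -p pics; python3 - <<'E'
from workcell import ctrl, snapshot
import cv2,numpy as np
print(ctrl.observe())
for n in ("side","top"):
    s=snapshot(n); cv2.imwrite(f"pics/{n}0.png",s["pixels"]); np.savez(f"pics/{n}0.npz",**s)
    print(n,s["intrinsics"],s["camera_from_world"])
E
```

```text
pics
{'t': 0.0, 'joint_positions': array([ 1.05371631e+00,  3.81203885e-01,  1.29824768e+00,  1.89874028e-06,
        1.46357501e+00, -2.15297441e-01]), 'joint_velocities': array([-0.00105389,  0.00053457, -0.00059872, -0.00122249,  0.00071013,
        0.00237327]), 'effort': array([ 8.20595960e-04, -4.37934780e+01, -2.24551088e+01,  7.14063551e-02,
        3.52572952e-02, -1.23641080e-04]), 'eef_pos': array([0.16338132, 0.52498307, 0.30213787]), 'tool_rot': array([-0.56927257,  0.56968406,  0.41869556, -0.41962225]), 'force': array([-0.78974965,  0.54511914,  0.42263727]), 'wrist_torque': array([ 0.0243364 , -0.02243881, -0.02380532]), 'grip_width': 0.9973038071234491}
side [[403.39604636   0.         251.88623857]
 [  0.         403.39604636 191.76430294]
 [  0.           0.           1.        ]] [[ 0.32020908 -0.94733545  0.00465683 -0.39108972]
 [-0.61321581 -0.2110151  -0.7612089   0.35590675]
 [ 0.72210284  0.24089036 -0.64849003  0.94080539]
 [ 0.          0.          0.          1.        ]]
top [[390.82427347   0.         253.78149153]
 [  0.         390.82427347 192.55688502]
 [  0.           0.           1.        ]] [[ 0.00501638 -0.99993679 -0.01006286 -0.21821873]
 [-0.99803541 -0.00437788 -0.06249925  0.55849902]
 [ 0.06245124  0.01035661 -0.99799428  1.35446917]
 [ 0.          0.          0.          1.        ]]
```

View pics/side0.png

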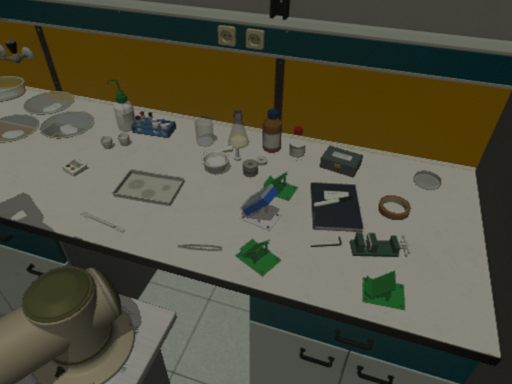

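View pics/top0.png

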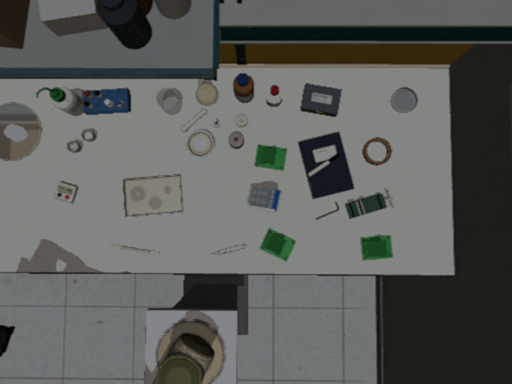

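```bash
cat > h.py <<'E'
import numpy as np,cv2
def load(n):
    d=np.load(f"pics/{n}.npz"); return {k:d[k] for k in d}
def pts(s):
    K=s["intrinsics"];T=np.linalg.inv(s["camera_from_world"]);d=s["depth"]
    v,u=np.mgrid[:d.shape[0],:d.shape[1]]
    c=np.stack([(u-K[0,2])/K[0,0]*d,(v-K[1,2])/K[1,1]*d,d],-1)
    p=c@T[:3,:3].T+T[:3,3]; p[d==0]=np.nan
    return p
def proj(s,P):
    P=np.atleast_2d(P);T=s["camera_from_world"];c=P@T[:3,:3].T+T[:3,3]
    q=c@s["intrinsics"].T; return q[:,:2]/q[:,2:]
def ray(s,uv,z):
    K=s["intrinsics"];T=np.linalg.inv(s["camera_from_world"])
    uv=np.atleast_2d(uv).astype(float)
    d=np.c_[uv,np.ones(len(uv))]@np.linalg.inv(K).T@T[:3,:3].T
    o=T[:3,3]; return o+d*((z-o[2])/d[:,2])[:,None]
E
python3 - <<'E'
from h import *
a=load("side0")["pixels"][160:290,100:330];b=load("top0")["pixels"][120:270,110:300]
cv2.imwrite("pics/cs.png",cv2.resize(a,None,fx=3.4,fy=3.4,interpolation=cv2.INTER_CUBIC))
cv2.imwrite("pics/ct.png",cv2.resize(b,None,fx=4,fy=4,interpolation=cv2.INTER_CUBIC))
for n in("side0","top0"):
    s=load(n);p=pts(s);im=s["pixels"];hsv=cv2.cvtColor(im,cv2.COLOR_BGR2HSV)
    m=(cv2.inRange(hsv,(105,120,60),(130,255,255))>0)&(p[...,0]>.25)&(p[...,0]<.75)&(p[...,1]>-.4)&(p[...,1]<0)
    print(n,m.sum(),np.nanmin(p[m],0),np.nanmax(p[m],0))
    k,l,st,c=cv2.connectedComponentsWithStats(m.astype(np.uint8));print(st,c)
E
```

```text
side0 266 [ 0.49952002 -0.30300976  0.02201494] [ 0.56491203 -0.21170115  0.11541381]
[[     0      0    512    384 196342]
 [   244    187     34     28    266]] [[255.49206487 191.48621283]
 [261.35714286 201.67669173]]
top0 79 [ 0.50361548 -0.29934727  0.09668843] [ 0.56241122 -0.27608931  0.11699645]
[[     0      0    512    384 196529]
 [   272    190      8     19     79]] [[255.49199355 191.49698518]
 [275.41772152 199.        ]]
```

View pics/cs.png

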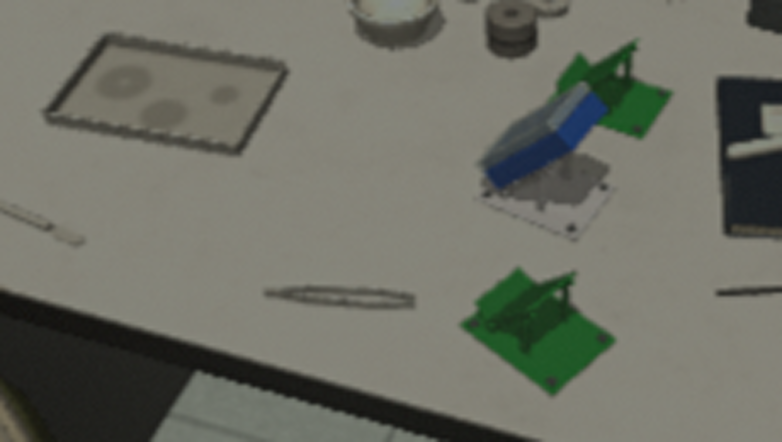

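View pics/ct.png

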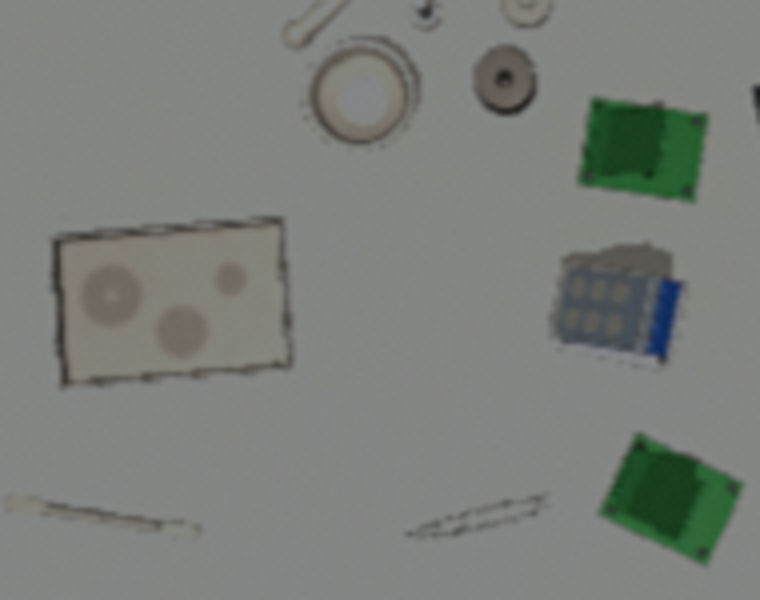

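```bash
python3 - <<'E'
from h import *
b=load("top0")["pixels"][170:225,235:300]
cv2.imwrite("pics/ct2.png",cv2.resize(cv2.convertScaleAbs(b,alpha=1.6),None,fx=12,fy=10.9,interpolation=cv2.INTER_CUBIC))
a=load("side0")["pixels"][175:235,235:300]
cv2.imwrite("pics/cs2.png",cv2.resize(cv2.convertScaleAbs(a,alpha=1.8),None,fx=12,fy=10,interpolation=cv2.INTER_CUBIC))
# blue points from both
P=[]
for n in("side0","top0"):
    s=load(n);p=pts(s);hsv=cv2.cvtColor(s["pixels"],cv2.COLOR_BGR2HSV)
    m=(cv2.inRange(hsv,(105,120,60),(130,255,255))>0)&(p[...,0]>.25)&(p[...,0]<.75)&(p[...,1]>-.4)&(p[...,1]<0)
    m=cv2.erode(m.astype(np.uint8),np.ones((3,3)))>0
    q=p[m];q=q[~np.isnan(q[:,0])];P.append(q);print(n,len(q),q.mean(0))
# top: blue end mask rect
s=load("top0");hsv=cv2.cvtColor(s["pixels"],cv2.COLOR_BGR2HSV)
m=cv2.inRange(hsv,(105,120,60),(130,255,255));m[:,:265]=0;m[:,285:]=0;m[:185]=0;m[215:]=0
c=cv2.minAreaRect(np.argwhere(m>0)[:,::-1].astype(np.float32));bx=cv2.boxPoints(c);print(c,bx)
print(ray(s,bx,.106).round(4)); print('centroid',ray(s,[np.argwhere(m>0)[:,::-1].mean(0)],.106))
# tray: rim region
s=load("top0");p=pts(s)
g=(p[...,2]>.006)&(p[...,2]<.03)&(p[...,0]>.4)&(p[...,0]<.68)&(p[...,1]>.0)&(p[...,1]<.28)
k=cv2.minAreaRect(p[g][:,:2].astype(np.float32));print("tray",k,cv2.boxPoints(k),g.sum())
E
```

```text
side0 143 [ 0.51751842 -0.26701756  0.08586113]
top0 29 [ 0.53270388 -0.2872591   0.10721663]
((275.40386962890625, 198.9807586669922), (4.314554214477539, 18.238800048828125), 11.309932708740234) [[271.50003 207.49998]
 [275.07693 189.61537]
 [279.3077  190.46153]
 [275.7308  208.34615]]
[[ 0.5052 -0.2747  0.106 ]
 [ 0.5639 -0.2863  0.106 ]
 [ 0.5612 -0.3001  0.106 ]
 [ 0.5025 -0.2885  0.106 ]]
centroid [[ 0.53317664 -0.28754075  0.106     ]]
tray ((0.5388449430465698, 0.1426880806684494), (0.2733936309814453, 0.2778676450252533), 88.48429107666016) [[0.39634398 0.00971404]
 [0.67411435 0.00236416]
 [0.68134594 0.27566212]
 [0.40357554 0.283012  ]] 482
```

View pics/ct2.png

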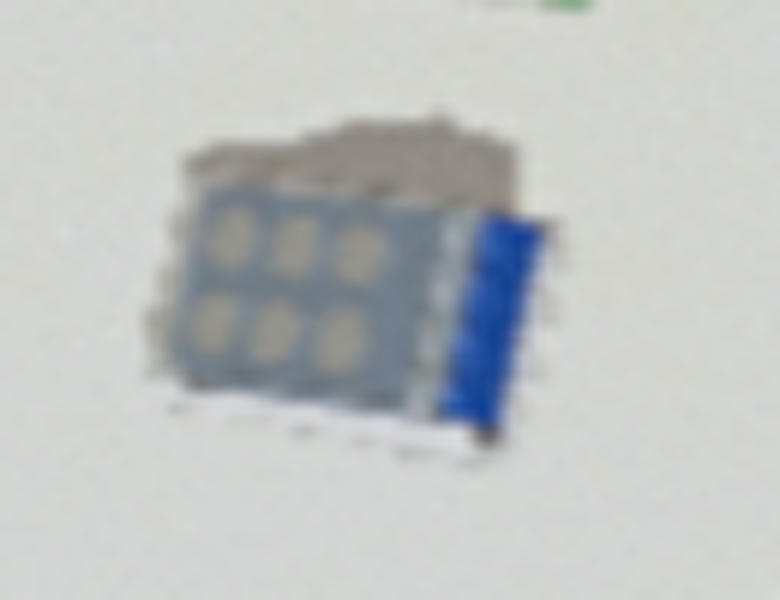

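View pics/cs2.png

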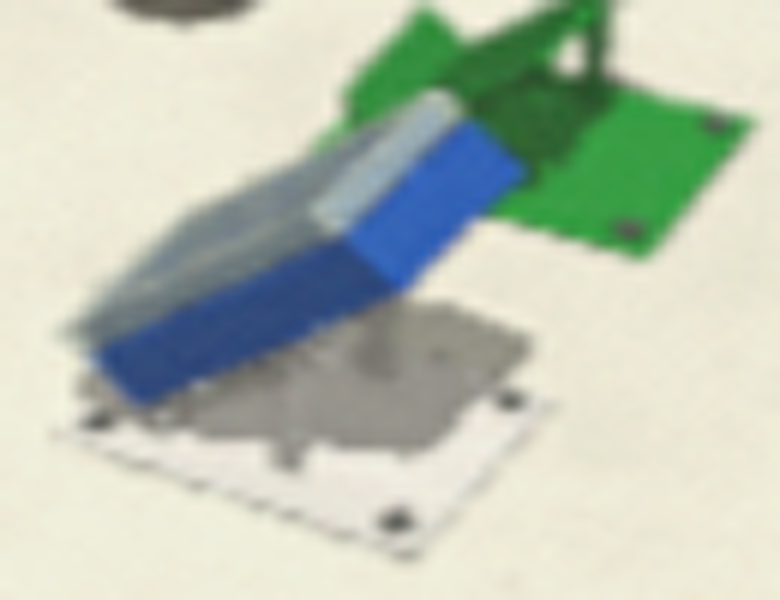

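```bash
cat > fit.py <<'E'
from h import *
from scipy.optimize import least_squares
S=load("side0");T=load("top0")
side=np.array([[400,290],[527,172],[345,240],[465,122],[145,405],[95,352]])/[12,10]+[235,175]-.46
sp=[(114,-32,0),(114,32,0),(114,-32,22),(114,32,22),(0,-32,0),(0,-32,22)]
top=np.array([[548,218],[500,425],[483,213],[440,415]])/[12,10.9]+[235,170]-.46
tp=[(114,32,0),(114,-32,0),(114,32,22),(114,-32,22)]
def st(q):
    s,y,n=q; return [-.030+(.669*s-.743*n)/1e3, y/1e3, .014+(.743*s+.669*n)/1e3]
A=[];B=[]
for cam,px,q in((S,side,sp),(T,top,tp)):
    for a,b in zip(px,q):
        L=st(b);A.append(L[:2]);w=ray(cam,a,L[2])[0];B.append(w[:2]);
A=np.array(A);B=np.array(B)
f=lambda v:(np.c_[A[:,0]*np.cos(v[2])-A[:,1]*np.sin(v[2]),A[:,0]*np.sin(v[2])+A[:,1]*np.cos(v[2])]+v[:2]-B).ravel()
r=least_squares(f,[.53,-.24,-1.76]);print(r.x,np.degrees(r.x[2]));print((r.fun.reshape(-1,2)*1e3).round(1))
E
python3 fit.py
python3 - <<'E'
from h import *
s=load("top0");a=s["pixels"][160:230,110:195]
cv2.imwrite("pics/tr.png",cv2.resize(cv2.convertScaleAbs(a,alpha=1.7),None,fx=9,fy=8,interpolation=cv2.INTER_CUBIC))
E
```

```text
[ 0.54277378 -0.25322335 -1.79901951] -103.07622507029247
[[-1.3  0.4]
 [ 0.2  0.5]
 [ 1.8  1.8]
 [ 3.6 -0.4]
 [-2.1  2.8]
 [-2.1  3.8]
 [-1.2 -2. ]
 [-1.  -0.6]
 [ 2.1 -4.6]
 [ 0.2 -1.7]]
```

View pics/tr.png

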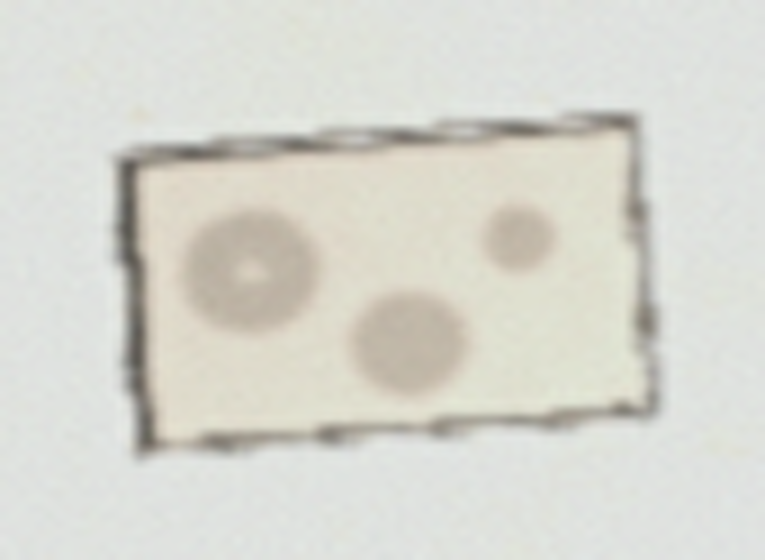

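Emit:
carry_out(rows="-64.1 0 -59.5 -5.3;-64.1 0 -59.5 -5.3;-64.1 0 -59.5 -5.3;-64.1 0 -59.5 -5.3;-64.1 0 -59.5 -5.3;-64.1 0 -59.5 -5.3;-64.1 0 -59.5 -5.3;-64.1 0 -59.5 -5.3;-64.1 0 -59.5 -5.3;-64.1 0 -59.5 -5.3", claw=8.8)

```text
t: 1.35
eef_pos: [0.4336, -0.0408, 0.3028]
tool_rot: [-0.55, 0.55, 0.445, -0.445]
force: [0.3, 0.1, 0.6]
grip_width: 0.997
```

```bash
cat >> h.py <<'E'
from scipy.spatial.transform import Rotation as Ro
def pose(o=None):
    if o is None:
        from workcell import ctrl; o=ctrl.observe()
    q=o["tool_rot"];R=Ro.from_quat([q[1],q[2],q[3],q[0]]).as_matrix();return np.array(o["eef_pos"]),R
def to(target,yaw_deg=None):
    "tool-axes shift in cm and turn for target TCP; yaw_deg = wanted world angle of tool x"
    p,R=pose();d=R.T@(np.array(target)-p)*100
    cur=np.degrees(np.arctan2(R[1,0],R[0,0]));t=0 if yaw_deg is None else -((yaw_deg-cur+180)%360-180)
    print("pos",p.round(4),"yaw %.2f tilt %.4f"%(cur,R[2,1]),"-> shift",d.round(2),"turn %.2f"%t)
def stw(x,y,z,o=(.543,-.253),yaw=-102):
    c,s=np.cos(np.radians(yaw)),np.sin(np.radians(yaw));return [o[0]+c*x-s*y,o[1]+s*x+c*y,z]
E
python3 - <<'E'
from h import *
from workcell import ctrl
o=ctrl.observe();print(o["t"],o["joint_positions"].round(2))
to(stw(.011,0,.25),78)
s=load("top0")
c=np.array([[120,155],[635,118],[658,408],[145,452]])/[9,8]+[110,160]-.45
w=ray(s,c,.017);print(w.round(4),w.mean(0))
S=load("side0")
E
```

```text
1.35 [-0.37  0.18  1.59 -0.    1.37 -1.73]
pos [ 0.4336 -0.0408  0.3028] yaw 77.98 tilt -1.0000 -> shift [-19.57   5.29 -15.12] turn -0.02
[[0.6056 0.2462 0.017 ]
 [0.6228 0.0443 0.017 ]
 [0.4952 0.0332 0.017 ]
 [0.475  0.233  0.017 ]] [0.54966554 0.13915307 0.017     ]
```

Emit:
carry_out(rows="-19.6 5.3 -15.1 0;-19.6 5.3 -15.1 0;-19.6 5.3 -15.1 0;-19.6 5.3 -15.1 0;-19.6 5.3 -15.1 0;-19.6 5.3 -15.1 0;-19.6 5.3 -15.1 0")

```text
t: 2.22
eef_pos: [0.5402, -0.2628, 0.2505]
tool_rot: [-0.549, 0.55, 0.445, -0.446]
force: [-0.4, 0.1, 0.2]
grip_width: 1.001
```

```bash
cat >> h.py <<'E'
def look(tag,boxes={}):
    from workcell import snapshot
    for n in("side","top"):
        s=snapshot(n);np.savez(f"pics/{n}{tag}.npz",**s)
    out=[]
    for n in("side","top"):
        im=load(n+tag)["pixels"];
        if n in boxes:
            u0,v0,u1,v1=boxes[n];im=im[v0:v1,u0:u1]
        k=min(8,400/im.shape[1],500/im.shape[0]);im=cv2.resize(cv2.convertScaleAbs(im,alpha=1.6),None,fx=k,fy=k,interpolation=cv2.INTER_CUBIC)
        out.append(im)
    H=max(i.shape[0] for i in out)
    out=[cv2.copyMakeBorder(i,0,H-i.shape[0],0,0,cv2.BORDER_CONSTANT) for i in out]
    cv2.imwrite(f"pics/v{tag}.png",np.hstack(out))
E
python3 - <<'E'
from h import *
to(stw(.011,0,.149),78)
look("1",dict(side=(220,130,310,240),top=(210,150,320,250)))
E
```

```text
pos [ 0.5402 -0.2628  0.2505] yaw 78.04 tilt -1.0000 -> shift [-0.08 10.15 -0.07] turn 0.04
```

View pics/v1.png

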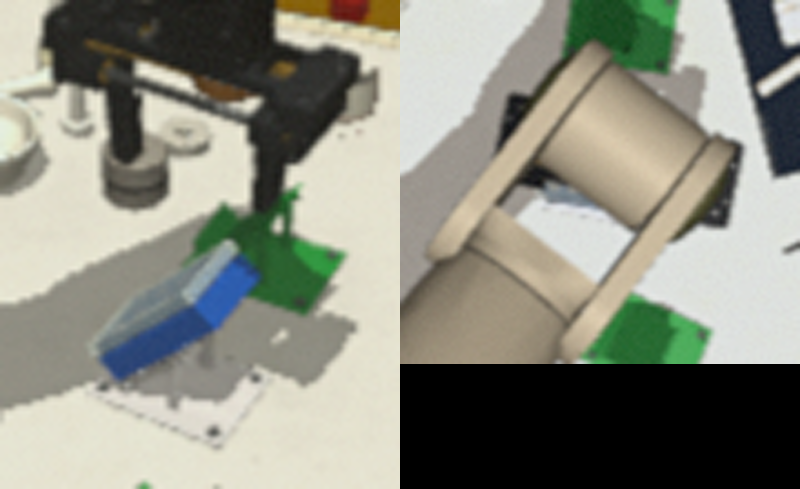

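Emit:
carry_out(rows="0 3 0 0;0 6 0 0;0 8 0 0;0 9.5 0 0;0 10.1 0 0;0 10.1 0 0")

```text
t: 3.08
eef_pos: [0.5404, -0.2629, 0.15]
tool_rot: [-0.549, 0.55, 0.445, -0.445]
force: [0.2, 0.3, 0.4]
grip_width: 0.999
```

```bash
python3 - <<'E'
from h import *
to(stw(.011,0,.149),78)
look("2",dict(side=(220,130,310,240),top=(210,150,320,250)))
E
```

```text
pos [ 0.5404 -0.2629  0.15  ] yaw 78.05 tilt -1.0000 -> shift [-0.07  0.1  -0.04] turn 0.05
```

View pics/v2.png

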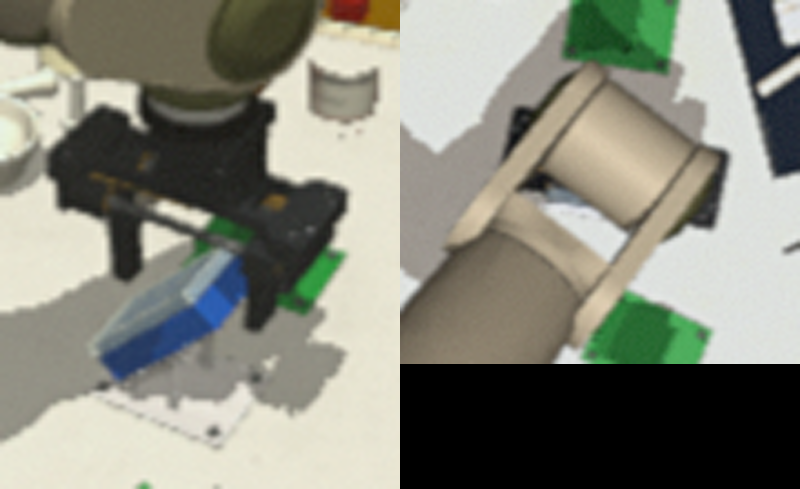

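Emit:
carry_out(rows="0.5 0 0 0;1 0 0 0;1.5 0 0 0;2 0 0 0;2.4 0 0 0;2.8 0 0 0;3.2 0 0 0;3.6 0 0 0;4 0 0 0;4 0 0 0")

```text
t: 4.42
eef_pos: [0.5488, -0.2233, 0.15]
tool_rot: [-0.549, 0.55, 0.445, -0.446]
force: [0.4, -0.2, -0.2]
grip_width: 1.002
```

```bash
python3 - <<'E'
from h import *
to(stw(.011,0,.149),78)
look("3",dict(side=(220,130,310,240),top=(210,150,320,250)))
E
```

```text
pos [ 0.5488 -0.2233  0.15  ] yaw 78.08 tilt -1.0000 -> shift [-4.13  0.1  -0.05] turn 0.08
```

View pics/v3.png

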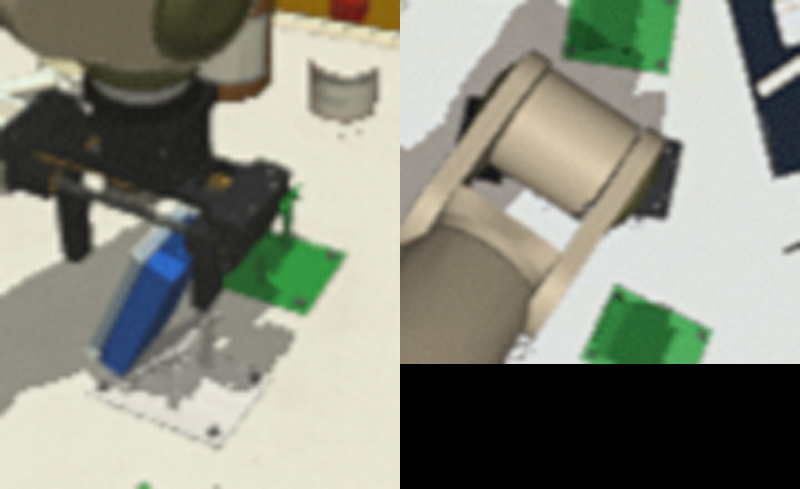

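Emit:
carry_out(rows="0.4 0 0 0;0.7 0 0 0;1 0 0 0;1.2 0 0 0;1.4 0 0 0;1.4 0 0 0")

```text
t: 5.28
eef_pos: [0.5516, -0.2098, 0.1499]
tool_rot: [-0.549, 0.55, 0.445, -0.445]
force: [-0.1, -0.0, 0.0]
grip_width: 1.0
```

```bash
python3 - <<'E'
from h import *
to(stw(.011,0,.149),78)
look("4",dict(side=(220,130,310,240),top=(210,150,320,250)))
E
```

```text
pos [ 0.5516 -0.2098  0.1499] yaw 78.07 tilt -1.0000 -> shift [-5.5   0.09 -0.05] turn 0.07
```

View pics/v4.png

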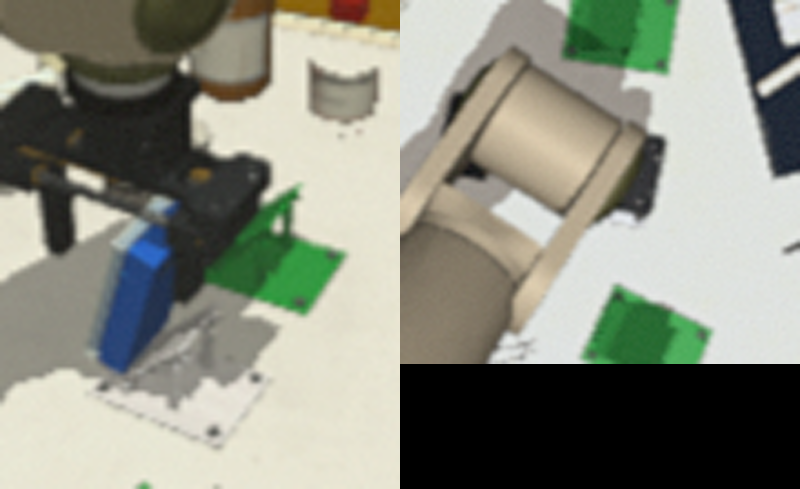

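Emit:
carry_out(rows="0 0 0 0;0 0 0 0;0 0 0 0;0 0 0 0;0 0 0 0;0 0 0 0", claw=4.6)

```text
t: 6.12
eef_pos: [0.5516, -0.2099, 0.1499]
tool_rot: [-0.549, 0.55, 0.445, -0.445]
force: [0.8, -0.1, -0.0]
grip_width: 0.522
```

Emit:
carry_out(rows="0 0 0 0;0 0 0 0;0 0 0 0;0 0 0 0;0 0 0 0;0 0 0 0", claw=2.5)

```text
t: 6.88
eef_pos: [0.5516, -0.2099, 0.1499]
tool_rot: [-0.549, 0.55, 0.445, -0.445]
force: [-0.7, -0.9, -0.6]
grip_width: 0.379
```

```bash
python3 - <<'E'
from h import *
to(stw(.011,0,.149),78)
look("5",dict(side=(220,130,310,240),top=(210,150,320,250)))
E
```

```text
pos [ 0.5516 -0.2099  0.1499] yaw 78.06 tilt -1.0000 -> shift [-5.49  0.09 -0.05] turn 0.06
```

View pics/v5.png

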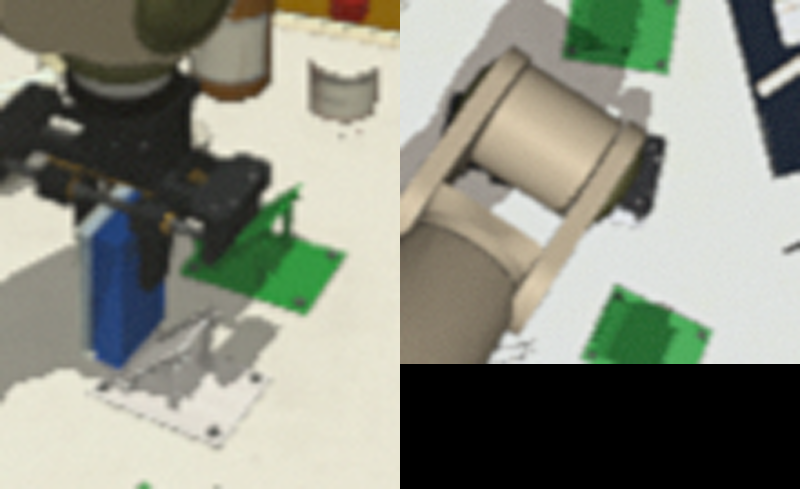

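Emit:
carry_out(rows="0 -1 0 0;0 -2 0 0;0 -4 0 0;0 -6 0 0;0 -8 0 0;0 -9 0 0;0 -9 0 0;0 -9 0 0")

```text
t: 7.98
eef_pos: [0.5513, -0.2097, 0.2391]
tool_rot: [0.549, -0.549, -0.445, 0.446]
force: [-0.3, -0.1, -2.8]
grip_width: 0.387
```

```bash
python3 - <<'E'
from h import *
look("6",dict(side=(200,90,310,240),top=(210,150,320,250)))
# target: bottom in tray; tray frame
c=np.array([.550,.139]);ly=np.array([-.093,.9957]);
# package thickness centre at tray y = -98+12+17=-69mm
t=c-ly*.069;to([t[0],t[1],.24],95.3)
E
```

```text
pos [ 0.5514 -0.2097  0.2391] yaw 78.06 tilt -1.0000 -> shift [27.5 -0.1  5.3] turn -17.24
```

View pics/v6.png

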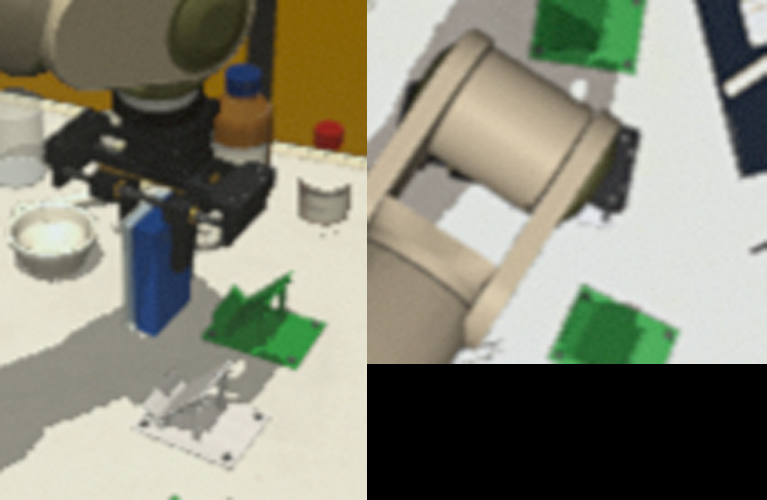

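Emit:
carry_out(rows="3 0 0.6 -2;7 0 1.3 -5;11 0 2 -8;15 0 3 -11;19 0 4 -14;23 0 5 -17.2;26 0 5.3 -17.2;27.5 0 5.3 -17.2;27.5 0 5.3 -17.2;27.5 0 5.3 -17.2")

```text
t: 9.32
eef_pos: [0.5565, 0.0693, 0.2388]
tool_rot: [0.477, -0.477, -0.522, 0.523]
force: [-0.5, -0.5, -2.7]
grip_width: 0.384
```

```bash
python3 - <<'E'
from h import *
look("7",dict(side=(100,80,260,260),top=(110,130,260,260)))
c=np.array([.550,.139]);ly=np.array([-.093,.9957]);
t=c-ly*.069;to([t[0],t[1],.24],95.3)
s=load("side7");p=pts(s);hsv=cv2.cvtColor(s["pixels"],cv2.COLOR_BGR2HSV)
m=(cv2.inRange(hsv,(105,120,60),(130,255,255))>0)&(p[...,1]>-.1)&(p[...,1]<.2)&(p[...,0]>.3)&(p[...,0]<.7)
print(np.nanmin(p[m],0),np.nanmax(p[m],0),np.nanpercentile(p[m],[2,5,95,98],axis=0))
E
```

```text
pos [0.5565 0.0693 0.2389] yaw 95.18 tilt -1.0000 -> shift [ 0.1  -0.11 -0.  ] turn -0.12
[0.51936446 0.04747504 0.1193428 ] [0.55629598 0.07005309 0.23236112] [[0.52064679 0.0493274  0.12426436]
 [0.5215811  0.05036917 0.12556688]
 [0.54193663 0.06806899 0.23049412]
 [0.54802106 0.06885998 0.23131898]]
```

View pics/v7.png

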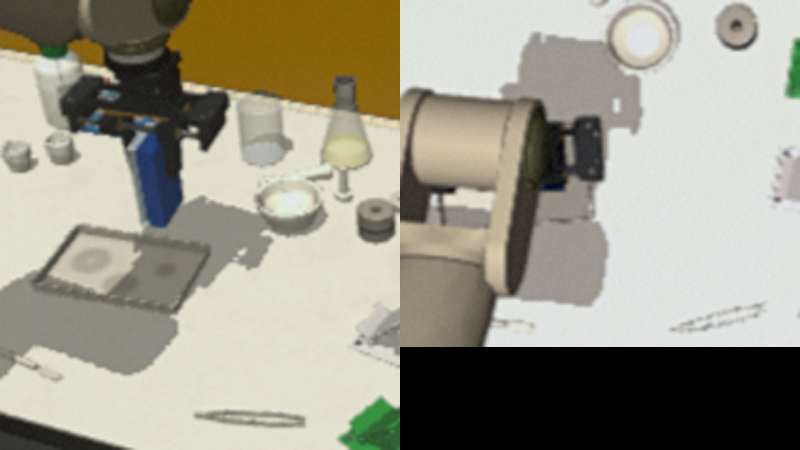

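Emit:
carry_out(rows="0.3 2 0 0;0.6 4 0 0;0.6 6 0 0;0.6 8 0 0;0.6 9.5 0 0;0.6 10.5 0 0;0.6 11 0 0;0.6 11 0 0")

```text
t: 10.42
eef_pos: [0.5559, 0.0751, 0.129]
tool_rot: [0.477, -0.477, -0.522, 0.522]
force: [0.5, 0.2, -3.1]
grip_width: 0.387
```

Emit:
carry_out(rows="0 0.1 0 0;0 0.2 0 0;0 0.2 0 0")

```text
t: 10.8
eef_pos: [0.5559, 0.0752, 0.1271]
tool_rot: [0.477, -0.477, -0.522, 0.522]
force: [0.5, 0.8, -2.4]
grip_width: 0.382
```

```bash
python3 - <<'E'
from h import *
look("8",dict(side=(100,120,220,260),top=(110,130,260,260)))
to([0,0,0])
E
```

```text
pos [0.556  0.0752 0.1271] yaw 95.18 tilt -1.0000 -> shift [-2.46 12.76 56.04] turn 0.00
```

View pics/v8.png

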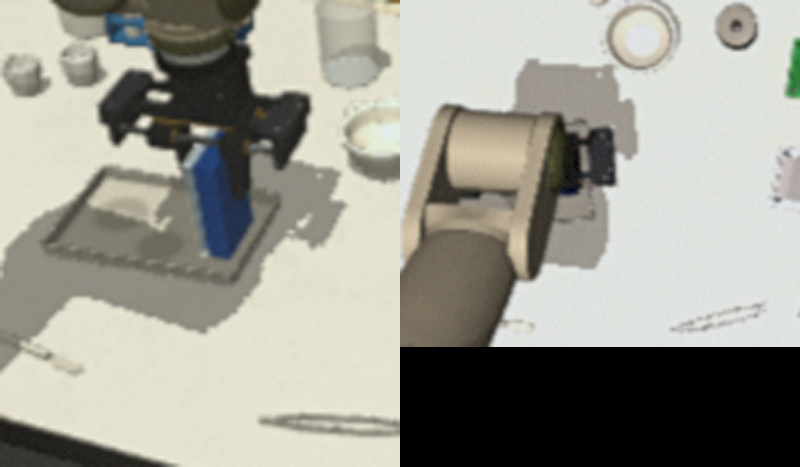

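Emit:
carry_out(rows="0 0.1 0 0;0 0.1 0 0")

```text
t: 11.15
eef_pos: [0.556, 0.0751, 0.1268]
tool_rot: [0.477, -0.477, -0.522, 0.522]
force: [-1.5, 0.1, 5.0]
grip_width: 0.383
```

Emit:
carry_out(rows="0 0.1 0 0;0 0.1 0 0")

```text
t: 11.4
eef_pos: [0.556, 0.0751, 0.1268]
tool_rot: [0.477, -0.477, -0.522, 0.522]
force: [-2.6, -0.3, 8.2]
grip_width: 0.385
```

Emit:
carry_out(rows="0 0.1 0 0;0 0.1 0 0")

```text
t: 11.65
eef_pos: [0.556, 0.0752, 0.1268]
tool_rot: [-0.476, 0.477, 0.522, -0.522]
force: [-4.5, -0.6, 9.8]
grip_width: 0.387
```

Emit:
carry_out(rows="0 0 0 0;0 0 0 0;0 0 0 0;0 0 0 0", claw=4.8)

```text
t: 12.15
eef_pos: [0.556, 0.0751, 0.1267]
tool_rot: [-0.476, 0.477, 0.522, -0.522]
force: [0.5, 0.3, -0.5]
grip_width: 0.547
```

```bash
python3 - <<'E'
from h import *
look("9",dict(side=(100,120,220,260),top=(110,130,260,260)))
to([0,0,0])
E
```

```text
pos [0.556  0.0752 0.1267] yaw 95.18 tilt -1.0000 -> shift [-2.45 12.62 56.07] turn 0.00
```

View pics/v9.png

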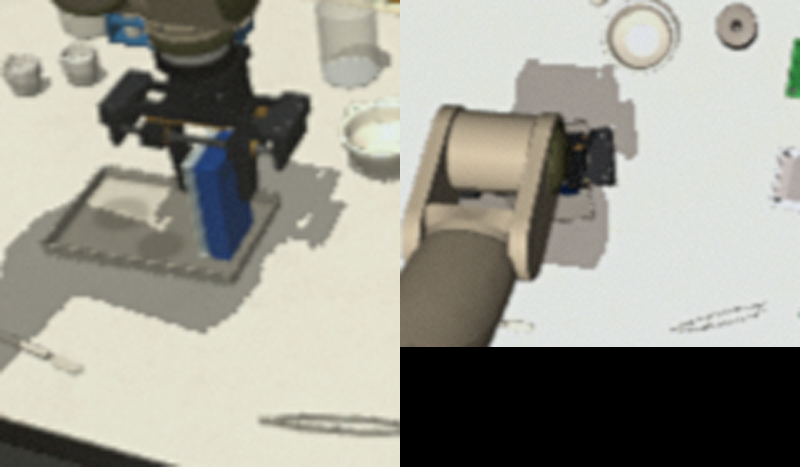

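Emit:
carry_out(rows="0.4 0 0 0;0.8 0 0 0;1.2 0 0 0;1.5 0 0 0;1.8 0 0 0;2.1 0 0 0;2.4 0 0 0;2.6 0 0 0;2.8 0 0 0;2.8 0 0 0", claw=5.4)

```text
t: 13.5
eef_pos: [0.5534, 0.1032, 0.1267]
tool_rot: [-0.476, 0.477, 0.522, -0.522]
force: [0.1, -0.6, -0.7]
grip_width: 0.616
```

```bash
python3 - <<'E'
from h import *
look("10",dict(side=(100,120,220,260),top=(110,130,260,260)))
to([0,0,0])
E
```

```text
pos [0.5535 0.103  0.1267] yaw 95.18 tilt -1.0000 -> shift [-5.25 12.62 56.06] turn 0.00
```

View pics/v10.png

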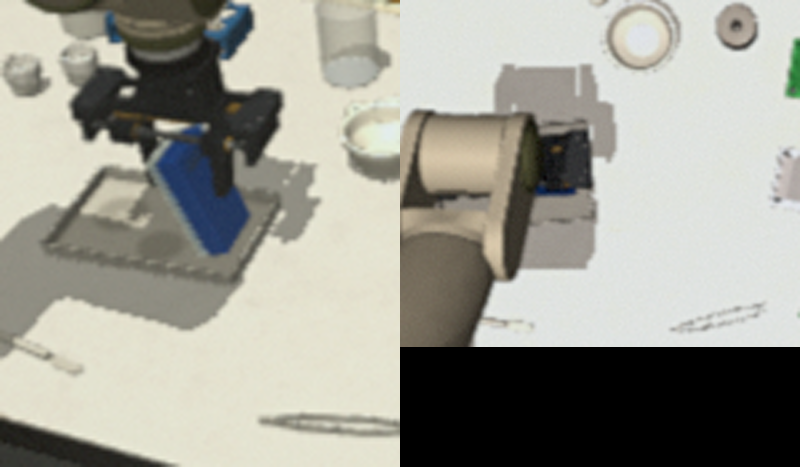

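Emit:
carry_out(rows="0 0 0 0;0 0 0 0;0.2 0 0 0;0.4 0 0 0", claw=6.6)

```text
t: 14.1
eef_pos: [0.5531, 0.1072, 0.1267]
tool_rot: [-0.476, 0.477, 0.522, -0.522]
force: [0.5, 0.8, -0.9]
grip_width: 0.749
```

Emit:
carry_out(rows="0 0 0 0;0 0 0 0;0 0 0 0;0.3 0 0 0;0.6 0 0 0;0.9 0 0 0;0.9 0 0 0", claw=8.8)

```text
t: 14.98
eef_pos: [0.5523, 0.1164, 0.1267]
tool_rot: [-0.476, 0.477, 0.522, -0.522]
force: [0.0, 0.9, 0.6]
grip_width: 1.001
```

```bash
python3 - <<'E'
from h import *
look("11",dict(side=(100,120,220,260),top=(110,130,260,260)))
to([0,0,0])
E
```

```text
pos [0.5523 0.1163 0.1268] yaw 95.19 tilt -1.0000 -> shift [-6.57 12.62 56.07] turn 0.00
```

View pics/v11.png

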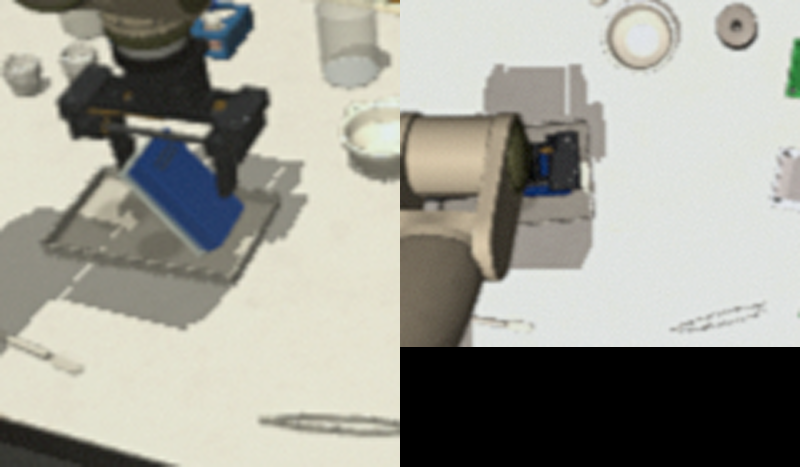

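Emit:
carry_out(rows="0.3 0 0 0;0.6 0 0 0;0.9 0 0 0;1.2 0 0 0;1.4 0 0 0;1.4 0 0 0")

```text
t: 15.82
eef_pos: [0.551, 0.1304, 0.1268]
tool_rot: [-0.476, 0.477, 0.522, -0.522]
force: [0.0, 0.9, 0.4]
grip_width: 0.995
```

```bash
python3 - <<'E'
from h import *
look("12",dict(side=(100,120,220,260),top=(110,130,260,260)))
to([0,0,0])
s=load("side12");p=pts(s);hsv=cv2.cvtColor(s["pixels"],cv2.COLOR_BGR2HSV)
m=(cv2.inRange(hsv,(105,120,40),(130,255,255))>0)&(p[...,1]>-.0)&(p[...,1]<.25)&(p[...,0]>.4)&(p[...,0]<.65)&(p[...,2]<.12)
m=cv2.erode(m.astype(np.uint8),np.ones((3,3)))>0
q=p[m];q=q[~np.isnan(q[:,0])]
for k in range(40):
    c=q.mean(0);n=np.linalg.svd(q-c)[2][2];d=(q-c)@n
    if abs(d).max()<.004:break
    q=q[abs(d)<max(.003,np.percentile(abs(d),93))]
print(len(q),n,np.degrees(np.arcsin(abs(n[2]))),q.min(0),q.max(0))
E
```

```text
pos [0.5511 0.1302 0.1268] yaw 95.19 tilt -1.0000 -> shift [-7.98 12.61 56.08] turn 0.00
277 [-0.04834525  0.68009613 -0.73152716] 47.014574677970906 [0.5161051  0.06786618 0.02923239] [0.57691654 0.14457795 0.10126613]
```

View pics/v12.png

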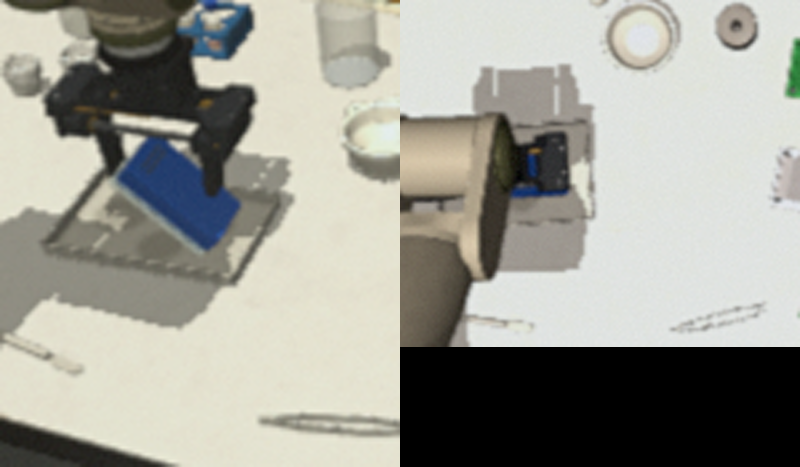

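Emit:
carry_out(rows="0.18 0 0.92 10;0.52 0 1.81 20;1.06 0 2.64 30;1.64 0 3.39 40;2.29 0 4.04 50;3.04 0 4.57 60;3.87 0 4.96 70;4.76 0 5.20 80;5.68 0 5.28 90;5.68 0 5.28 90")

```text
t: 17.18
eef_pos: [0.4933, 0.1823, 0.1268]
tool_rot: [-0.706, 0.707, 0.033, -0.032]
force: [0.1, 0.9, 0.3]
grip_width: 0.999
```

```bash
cat > pl.py <<'E'
from h import *
import sys
def plane(tag):
    s=load("side"+tag);p=pts(s);hsv=cv2.cvtColor(s["pixels"],cv2.COLOR_BGR2HSV)
    m=(cv2.inRange(hsv,(105,120,40),(130,255,255))>0)&(p[...,1]>-.0)&(p[...,1]<.25)&(p[...,0]>.4)&(p[...,0]<.65)&(p[...,2]<.12)
    m=cv2.erode(m.astype(np.uint8),np.ones((3,3)))>0
    q=p[m];q=q[~np.isnan(q[:,0])]
    for k in range(40):
        c=q.mean(0);n=np.linalg.svd(q-c)[2][2];d=(q-c)@n
        if abs(d).max()<.004:break
        q=q[abs(d)<max(.003,np.percentile(abs(d),93))]
    print(len(q),n,"lean",np.degrees(np.arcsin(abs(n[2]))),q.min(0),q.max(0))
t=sys.argv[1]
look(t,dict(side=(100,120,220,260),top=(110,130,260,260)))
to([0,0,0]);plane(t)
E
python3 pl.py 13
```

```text
pos [0.4935 0.1819 0.1268] yaw 5.41 tilt -1.0000 -> shift [-50.86  12.6  -13.45] turn 0.00
297 [ 0.15576041 -0.64478204  0.74832801] lean 48.44575189954468 [0.5046401  0.06431903 0.02959816] [0.5743422  0.150427   0.10085627]
```

View pics/v13.png

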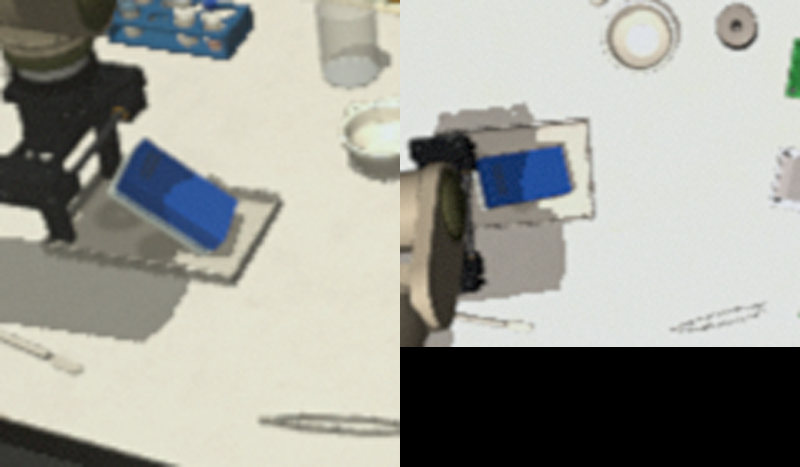

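Emit:
carry_out(rows="0 0.6 0 0;0 1.2 0 0;0 1.8 0 0;-0.1 1.8 0.3 0;-0.2 1.8 0.6 0;-0.3 1.8 0.9 0;-0.4 1.8 1.2 0;-0.5 1.8 1.4 0;-0.5 1.8 1.4 0")

```text
t: 18.4
eef_pos: [0.4872, 0.1954, 0.1088]
tool_rot: [-0.706, 0.707, 0.034, -0.033]
force: [0.0, 0.0, -0.6]
grip_width: 0.997
```

```bash
python3 pl.py 14
```

```text
pos [0.4872 0.1953 0.1088] yaw 5.41 tilt -1.0000 -> shift [-50.37  10.8  -14.84] turn 0.00
308 [-0.00450357 -0.0027545   0.99998607] lean 89.69752559474948 [0.49914425 0.0665601  0.03318201] [0.57133855 0.1774523  0.0393948 ]
```

View pics/v14.png

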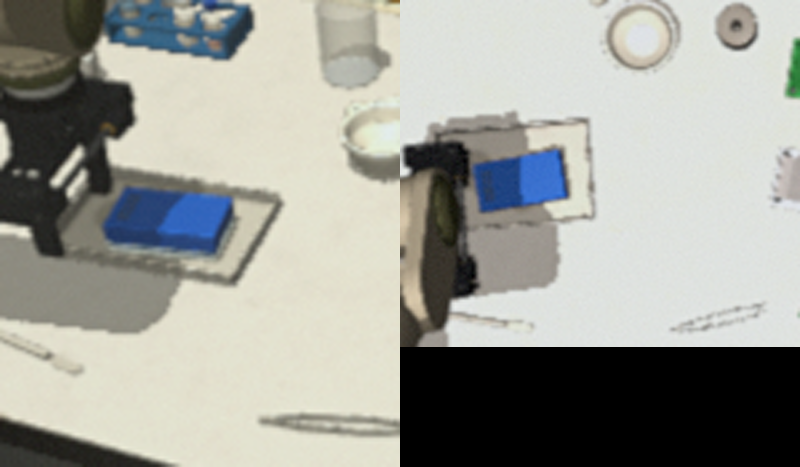

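Emit:
carry_out(rows="0 0 0.5 0;0 -3 1 0;0 -7 1 0;-5 -11 4 0;-8 -11 8 0;-8 -11 10 0;-8 -11 10 0")

```text
t: 19.38
eef_pos: [0.3975, 0.2883, 0.2187]
tool_rot: [-0.706, 0.706, 0.035, -0.033]
force: [0.8, -1.2, -0.0]
grip_width: 0.998
```

```bash
python3 - <<'E'
from h import *
look("15",dict(side=(120,150,200,230),top=(115,165,190,220)))
for n in("side","top"):
    s=load(n+"15");p=pts(s);hsv=cv2.cvtColor(s["pixels"],cv2.COLOR_BGR2HSV)
    m=(cv2.inRange(hsv,(105,100,40),(130,255,255))>0)&(p[...,1]>0)&(p[...,1]<.25)&(p[...,0]>.4)&(p[...,0]<.65)&(p[...,2]>.02)&(p[...,2]<.06)
    q=p[m];top=q[q[:,2]>.03]
    print(n,m.sum(),"z",np.percentile(top[:,2],[5,50,95]),cv2.minAreaRect(top[:,:2].astype(np.float32)))
    if n=="top":
        uv=np.argwhere(m)[:,::-1].astype(np.float32);w=ray(s,uv,.036)[:,:2].astype(np.float32);r=cv2.minAreaRect(w);print(r,cv2.boxPoints(r),w.mean(0))
E
```

```text
side 528 z [0.03216871 0.03672049 0.0396793 ] ((0.5383150577545166, 0.12499354034662247), (0.06716230511665344, 0.11216768622398376), 10.846303939819336)
top 597 z [0.03191602 0.0363154  0.04076823] ((0.5400275588035583, 0.12909352779388428), (0.06313471496105194, 0.11357967555522919), 10.442445755004883)
((0.5401925444602966, 0.127210795879364), (0.06315568834543228, 0.11412563174962997), 10.139139175415039) [[0.49906257 0.17782353]
 [0.5191531  0.06548019]
 [0.58132255 0.07659806]
 [0.561232   0.1889414 ]] [0.54020405 0.1268995 ]
```

View pics/v15.png

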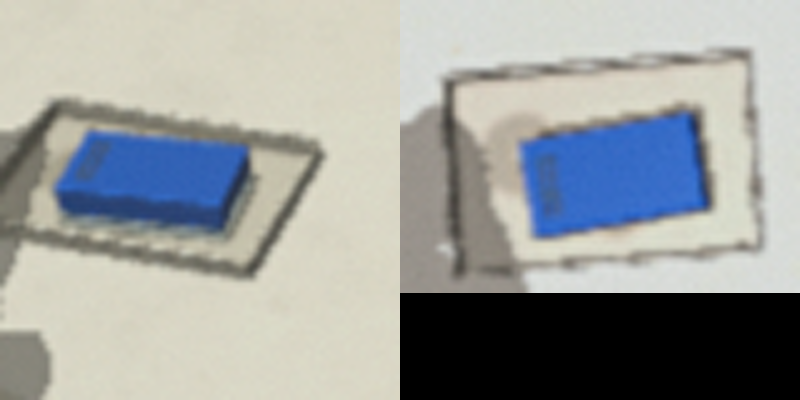

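```bash
python3 - <<'E'
from h import *
to([.5395,.127,.13],10.1)
E
```

```text
pos [0.3981 0.2871 0.2184] yaw 5.42 tilt -1.0000 -> shift [ 12.55   8.87 -17.26] turn -4.68
```

Emit:
carry_out(rows="12.5 2 -17.3 -4.7;12.5 2 -17.3 -4.7;12.5 2 -17.3 -4.7;12.5 2 -17.3 -4.7;12.5 6 -17.3 -4.7;12.5 8.8 -17.3 -4.7;12.5 8.8 -17.3 -4.7;12.5 8.8 -17.3 -4.7;12.5 8.8 -17.3 -4.7")

```text
t: 20.6
eef_pos: [0.5395, 0.1265, 0.132]
tool_rot: [-0.704, 0.705, 0.064, -0.061]
force: [0.2, 0.7, 0.7]
grip_width: 1.001
```

```bash
python3 - <<'E'
from h import *
to([.5395,.127,.0855],10.1)
look("16",dict(side=(100,120,220,260),top=(110,130,260,260)))
E
```

```text
pos [0.5395 0.1265 0.132 ] yaw 10.11 tilt -1.0000 -> shift [-0.01  4.65  0.06] turn 0.01
```

View pics/v16.png

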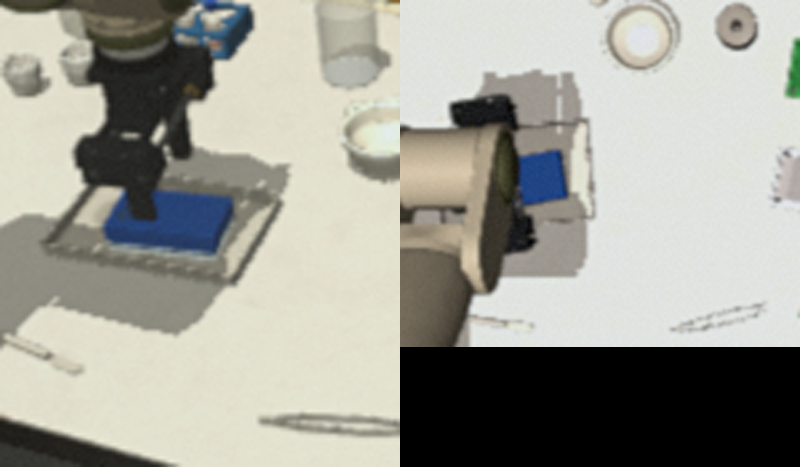

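Emit:
carry_out(rows="0 2 0 0;0 3.5 0 0;0 4.6 0 0;0 4.6 0 0;0 4.6 0 0")

```text
t: 21.32
eef_pos: [0.5396, 0.1266, 0.086]
tool_rot: [-0.704, 0.705, 0.064, -0.061]
force: [0.0, 0.9, 0.1]
grip_width: 0.998
```

Emit:
carry_out(rows="0 0 0 0;0 0 0 0;0 0 0 0;0 0 0 0;0 0 0 0;0 0 0 0", claw=5.8)

```text
t: 22.08
eef_pos: [0.5398, 0.1266, 0.0863]
tool_rot: [-0.704, 0.705, 0.064, -0.061]
force: [0.0, 0.4, 5.0]
grip_width: 0.727
```

Emit:
carry_out(rows="0 -0.1 0 0;0 -0.2 0 0;0 -0.4 0 0;0 -0.6 0 0;0 -0.9 0 0;0 -1.2 0 0;0 -1.6 0 0;0 -2 0 0;0 -2 0 0")

```text
t: 23.2
eef_pos: [0.5398, 0.1266, 0.1067]
tool_rot: [-0.704, 0.705, 0.064, -0.061]
force: [0.1, -0.3, -1.1]
grip_width: 0.722
```

```bash
python3 - <<'E'
from h import *
to([.5395,.127,.0855],10.1)
look("17",dict(side=(100,120,220,260),top=(110,130,260,260)))
E
```

```text
pos [0.5398 0.1266 0.1067] yaw 10.13 tilt -1.0000 -> shift [-0.04  2.12  0.05] turn 0.03
```

View pics/v17.png

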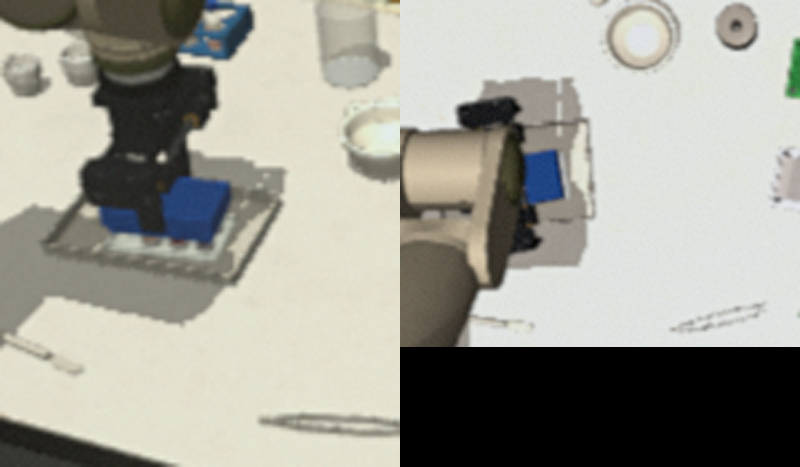

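Emit:
carry_out(rows="0 -2 0 0;0 -4 0 0;0 -6 0 0;0 -8 0 0;0 -10 0 0;0 -10 0 0")

```text
t: 24.05
eef_pos: [0.5396, 0.1267, 0.2072]
tool_rot: [-0.704, 0.705, 0.065, -0.06]
force: [0.3, 0.9, -1.7]
grip_width: 0.719
```

```bash
python3 - <<'E'
from h import *
to([.49,-.08,.2],10.1)
look("18",dict(side=(100,110,220,260),top=(110,130,260,260)))
E
```

```text
pos [0.5396 0.1267 0.2072] yaw 10.13 tilt -1.0000 -> shift [ -8.52   0.7  -19.47] turn 0.03
```

View pics/v18.png

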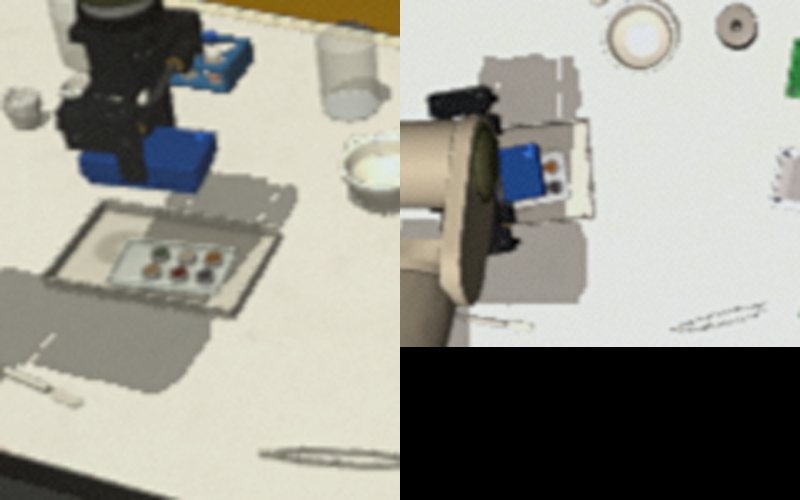

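All six pellets sit in the cover in pattern, face up. Now carry the block to the free bench.

Emit:
carry_out(rows="-2 0 -4 0;-4 0 -9 0;-6 0 -14 0;-8 0 -18 0;-8.5 0 -19.5 0;-8.5 3 -19.5 0;-8.5 7 -19.5 0;-8.5 10 -19.5 0;-8.5 11.5 -19.5 0;-8.5 11.5 -19.5 0")

```text
t: 25.4
eef_pos: [0.4897, -0.0795, 0.0892]
tool_rot: [0.705, -0.704, -0.063, 0.062]
force: [0.8, 0.4, -1.1]
grip_width: 0.722
```

```bash
python3 - <<'E'
from h import *
to([.49,-.08,.082],10.1)
look("19",dict(side=(130,120,280,270),top=(150,130,300,260)))
E
```

```text
pos [ 0.4897 -0.0795  0.0892] yaw 10.16 tilt -1.0000 -> shift [ 0.02  0.72 -0.05] turn 0.06
```

View pics/v19.png

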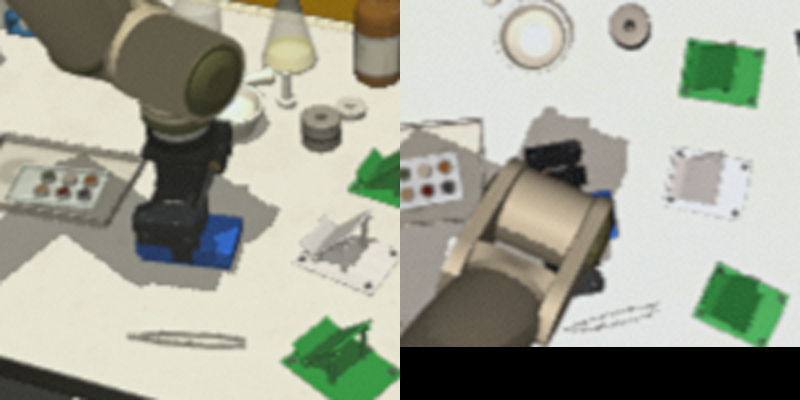

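Emit:
carry_out(rows="0 0.3 0 0;0 0.5 0 0;0 0.65 0 0;0 0.65 0 0")

```text
t: 26.0
eef_pos: [0.4902, -0.08, 0.0842]
tool_rot: [-0.704, 0.705, 0.064, -0.061]
force: [-0.5, -0.3, -1.6]
grip_width: 0.724
```

Emit:
carry_out(rows="0 0.1 0 0;0 0.1 0 0")

```text
t: 26.25
eef_pos: [0.4902, -0.08, 0.0831]
tool_rot: [-0.704, 0.705, 0.064, -0.061]
force: [0.8, -0.2, -2.1]
grip_width: 0.725
```

Emit:
carry_out(rows="0 0.1 0 0;0 0.1 0 0;0 0.1 0 0")

```text
t: 26.62
eef_pos: [0.4902, -0.08, 0.0821]
tool_rot: [-0.704, 0.705, 0.064, -0.061]
force: [0.6, 0.1, -0.8]
grip_width: 0.724
```

Emit:
carry_out(rows="0 0.1 0 0;0 0.1 0 0;0 0.1 0 0")

```text
t: 27.0
eef_pos: [0.4903, -0.08, 0.0818]
tool_rot: [-0.704, 0.705, 0.064, -0.061]
force: [-1.8, -0.1, 7.3]
grip_width: 0.725
```

Contact; release and rise.

Emit:
carry_out(rows="0 0 0 0;0 0 0 0;0 0 0 0;0 0 0 0", claw=8.8)

```text
t: 27.5
eef_pos: [0.4902, -0.08, 0.0817]
tool_rot: [-0.704, 0.705, 0.064, -0.061]
force: [0.3, 0.0, -0.0]
grip_width: 1.0
```

Emit:
carry_out(rows="0 -2 0 0;0 -5 0 0;0 -9 0 0;0 -13 0 0;-8 -15 0 0;-12 -15 0 0;-12 -15 0 0;-12 -15 0 0")

```text
t: 28.5
eef_pos: [0.3721, -0.1013, 0.2315]
tool_rot: [-0.704, 0.705, 0.064, -0.061]
force: [-0.1, -0.3, 0.2]
grip_width: 0.997
```

```bash
python3 - <<'E'
from h import *
look("20",dict(side=(110,140,270,260),top=(115,130,275,250)))
for n in("side","top"):
    s=load(n+"20");p=pts(s);hsv=cv2.cvtColor(s["pixels"],cv2.COLOR_BGR2HSV)
    m=(cv2.inRange(hsv,(105,100,40),(130,255,255))>0)&(p[...,1]>-.2)&(p[...,1]<.25)&(p[...,0]>.4)&(p[...,0]<.65)&(p[...,2]<.06)
    q=p[m];q=q[q[:,2]>.026];c=q.mean(0);print(n,c,np.linalg.svd(q-c,full_matrices=False)[2][2],np.percentile(q[:,2],[5,50,95]))
im=load("top20")["pixels"][165:220,115:190]
a=load("side20")["pixels"][160:215,110:190]
cv2.imwrite("pics/end.png",np.hstack([cv2.resize(cv2.convertScaleAbs(i,alpha=1.6),(395,290),interpolation=cv2.INTER_CUBIC) for i in(a,im)]))
E
```

```text
side [ 0.48561857 -0.08655211  0.03214752] [-0.01398071 -0.00503148  0.99988961] [0.02851426 0.03222283 0.03503337]
top [ 0.49211927 -0.07932929  0.03139644] [-0.01167971 -0.00156254  0.99993057] [0.0272851  0.0314048  0.03566349]
```

View pics/v20.png

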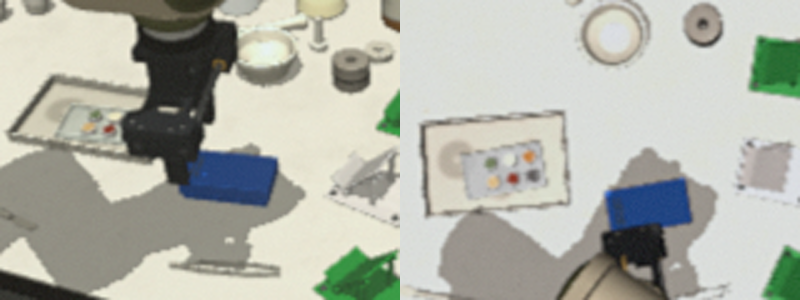

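View pics/end.png

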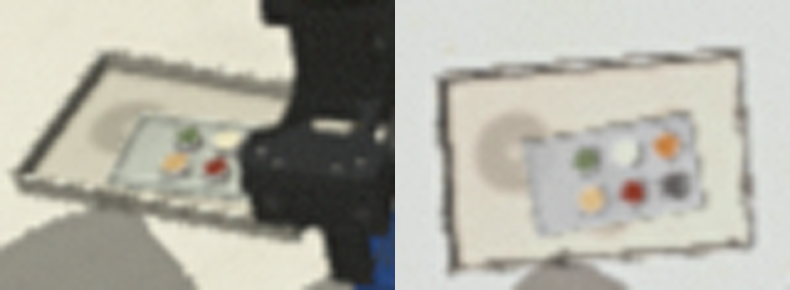

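```bash
python3 - <<'E'
from workcell import workorder
print(workorder.finish_job())
E
```

```text
the job is handed in; nothing more can be done
None
```

The job is handed in at t ≈ 28.6 s. The cover lies in the tray with all six pellets in it, and the block lies flat on the bench between the tray and the stand.

**How it went:**
- I tipped the block and cover upright with one finger and gripped both together across their thickness.
- I stood them in the tray, leaned them over onto the cover side and removed the support. The last part was a free drop from about a 40° slope, because they slipped off the supporting finger earlier than I planned.
- I then gripped the block by its sides, lifted it off and set it face down on the bench.

**What the last checks showed:**
- **Block and cover in the tray:** before I lifted the block off, its back was flat at about 36 mm, which matches the cover lying on the tray floor.
- **Pellets:** in the last top view the three rows of two were in their own order with the sample faces up. By eye in that view the pattern sits within about 3 mm of its place.
- **Block:** the measured height is about 31.5 mm with under 1° of tilt, and it is clear of the tray, the cover and the stand.
- **Robot and bystanders:** the gripper was open and clear of everything. I never moved near the mortar or die body, and both look unmoved, though I did not measure them.

**Where checks disagreed:** the two cameras differ by a few millimetres in horizontal position. They place the block's centre about 7 mm apart, partly because the side view was partly blocked. The cover also lies about 5° askew in the tray, well within its limits.

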